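Cap the fixing stud in the worktop service box

ROBOT

A 6-joint arm with a two-finger parallel gripper is mounted at the origin on the work surface. World frame = base frame: x ahead of the robot, y to its left, z up, the work surface at z = 0. Lengths are in mm, angles in degrees, forces in N, time in s.
With the tool pointing down it reaches from about 300 to 850 mm from the base axis. Payload 4.2 kg.
Tool frame: the origin (TCP) lies on the centre line of the jaws, within the pads' length; the fingertips stand 11 mm ahead of it and the grasp point (between the pads) lies 8 mm behind it; z points along the fingers, y is the direction in which the jaws open and shut (so a half turn about z gives the same grasp; the last joint's range is limited). The gripper opens to 91 mm and grips with 3 to 60 N. Pads are 32 mm wide; open, the fingers measure 118 mm over their backs; the gripper's body (76 mm by 178 mm) begins 60 mm behind the grasp point.
Start: joints at [64.114, 18.312, 89.639, -0, 72.044, -1.146], TCP at [240.645, 522.238, 224.976] pointing down, gripper open.
Joint ranges: [-177.97, 177.97], [-48.28, 115.42], [12.27, 149.76], [-77.06, 257.06], [2.81, 150.46], [-146.56, 146.56]. Speed limits (degrees/s): [147.25, 147.25, 180, 180, 180, 180].

INTERFACE

Orientations are given as [roll, pitch, yaw] about the fixed x, y, z axes, in that order (R = Rz(yaw) Ry(pitch) Rx(roll)).
In Python, from workcell import env, grab_frame gives the robot as it stands. The module is installed in compiled form; this text tells all that it offers.
- The arm moves only by the tool arm_command, never from a script. Its argument "series" is one flat list of numbers, 6 for each row, row after row: the shift along the world's x, y, z each as a share of 400 mm, from -1 to 1, then the turn, a rotation vector about the world's x, y, z each as a share of 45 degrees, from -1 to 1. A call has 1 to 20 rows; each row shifts and turns the commanded pose from where the row before left it; what a row does not reach is not made up. A row lasts 1/12 s, in which the tool goes at most 41.7 mm and 7.16 degrees, less where a joint would pass 70% of its speed; a pose out of reach is approached as far as the arm can. A call with a number of a shift or a turn outside -1 to 1 is refused whole. A call with a gripper value outside its range is refused whole. "hand" is the opening, from 0 (shut) to 1 (fully open), set as the call begins (left out, the last holds). The fingers move at their own pace and stop on an object; "newtons" is the grip in N (left out, the last holds). Time passes only in rows, so rows that do not move let the fingers close. It gives the time, the measured TCP pose, the force and the opening at its end, in the units of the state.
- env.state(): the state, without advancing time (a new reading comes with each control period).
- grab_frame(name): name is "side" or "top" or "wrist"; returns a dict with "frame" (480x640x3 uint8, red, green, blue), "intrinsics" (3x3 intrinsics, pixels), "R" (3x3) and "t" (3): a world point X has camera coordinates R X + t; the wrist camera has in their place "tool_from_camera" (4x4, takes a point from camera to tool coordinates, whose origin is the TCP and whose axes are the flange's). Camera axes: x right, y down, z forward; pixel columns grow to the right and rows downward; lengths in mm; the calibration is good to about 2 mm. A picture is of the moment at which its call begins: read the wrist's pose just before it. There is no depth.
- env.job_done(): hands the job in, once; it reports no verdict.
The state is a dict: "time_s": time; "qpos": joint angles; "qvel": joint speeds; "effort": joint torques, N m; "ee_pos": TCP position; "ee_rot": TCP orientation; "force": force on the tool from outside, world axes, zero at the start; "torque": the same for the moment, N m; "gripper_width": finger opening in mm.
Only numpy, scipy, OpenCV 4.12 (cv2) and the standard library are available. Lean on these libraries where they do the work, as an engineer would, in place of code of your own. Each camera call takes 0.05 s, during which the arm holds its last target.

TASK

Raise the stiff grey lid of the white service box on the worktop to about 80 degrees, just short of upright, and leave it standing there. Then take the tall grey snap cap (the narrow one, not the wide flat cap) and press it straight down onto the steel stud inside the box until it clicks and its rim sits fully home on the flange; the program finishes while the gripper is still firmly pushing the cap down. Leave the wide cap, screwdriver, tape measure, spirit level and jar where they are.

Things in the scene. Friction and masses are not known exactly. Their poses are not given: they have to be found in the camera images.
- lid (a joint): opening angle of the lid of the service box, rad: 0 shut, grows as the front (robot-side) edge rises, 1.40 is 80 degrees, stop at 1.9. The hinge is stiff: the lid stays where it is left; about 6 N at the handle moves it. Lid 220 x 250 x 8 mm, 0.4 kg, light grey.
- lid_hinge (a point): middle of the hinge line, on the far upper rim of the box (under the lid's far edge). The hinge line is parallel to the box's y axis.
- lid_handle (a point): middle of the dark steel bar handle on top of the lid near its front edge: round bar 11 mm thick, about 100 mm long, parallel to the hinge line, its axis 35 mm above the lid's top face, on two legs 85 mm apart. With the lid shut it lies 190 mm in front of the hinge line (towards the box's -x) and 43 mm above it; it turns with the lid about the hinge line. The lid's front edge is 30 mm farther out than the bar.
- service_box_in (a point): centre of the inner floor of the service box, a white open-topped box 220 (x) x 250 (y) x 65 mm high outside, walls and floor 5 mm, fixed to the worktop. Its axes are the box's: x from the front (robot side) to the hinge side, y along the hinge line, z up. A grey terminal strip 24 mm high stands on the floor along the hinge-side wall.
- stud_tip (a point): top centre of the upright steel stud on the box floor: post 23 mm in diameter with a tapered tip, standing 30 mm above its flange; four spring balls stick 4.5 mm out of it, their centres 10 mm above the flange.
- seat (a point): centre of the flange's top face, on the stud's axis, z up: steel disc 52 mm in diameter, 8 mm thick, its top 13 mm above the worktop. The cap's rim rests on it when the cap is home.
- flange: the flange itself (origin at its underside centre, 8 mm below seat).
- cap_center (a point): centre (half-way up) of the loose tall grey snap cap: ribbed cylinder 42 mm in diameter, 40 mm high, 35 g, standing on the worktop, closed top up, open mouth down, z up. Its mouth is 27 mm wide and the inside 35 mm deep. Pressed over the stud it meets the spring balls with its rim 14 mm above the flange; the push rises to about 10 N, then drops as it snaps over them, and the rim comes home on the flange: the centre is then 20 mm above seat.
- wide_cap_center (a point): centre of the wide flat grey cap, 58 mm in diameter, 22 mm high, which does not fit; leave it. The two caps may stand on either side of the box.
- screwdriver_grip (a point): handle of a loose screwdriver lying on the worktop; leave it.
- tape_center (a point): centre of a loose grey tape measure, 60 x 35 x 56 mm; leave it.
- level_center (a point): centre of a short loose aluminium spirit level, 24 x 190 x 28 mm, to the right of the box; leave it.
- jar_center (a point): centre of a loose glass jar with a cork lid, 64 mm in diameter, 85 mm high, to the left of the box; leave it.
- cap: the snap cap itself (origin at its underside centre, 20 mm below cap_center).
Not all that is in view belongs to the job. What is shaped like the cap but blue, orange or pink is not meant.

How it is judged:
By the outcome, as a careful person would: the job done as asked, in the order asked, and still so for the second after the job is handed in, while the arm keeps its last pose, push and grip.
It also fails if it takes over 54 s, if anything falls off the work surface, if the arm or the gripper's body presses on something with over 40 N, if the wrist force passes 120 N, or if a joint passes its speed limit or range.

## Working session

There is one attempt and no reset: what is moved stays moved. The work goes in short steps, Python scripts to look and compute and a tool call to move; the robot and the scene stay as the last step left them, time stands still between calls to the robot, and variables do not carry over. Pictures are saved under pics/ and viewed, and the job is handed in when it is done.

Besides the shell and the picture viewer there is one more tool, called after "Call:" by a JSON object that holds its "method" and its "body". arm_command: Moves the arm, as the interface text tells. Shift numbers are shares of 400 mm and turn numbers shares of 45 degrees, none past 1 either way. Its arguments: {"type":"object","properties":{"series":{"type":"array"},"hand":{"type":"number"},"newtons":{"type":"number"}},"required":["series"]}

```bash
mkdir -p pics
python3 - <<'E'
from workcell import env, grab_frame
import cv2,pickle
s=env.state();print({k:s[k] for k in('time_s','ee_pos','ee_rot','force','gripper_width')})
d={}
for n in('side','top','wrist'):
    d[n]=grab_frame(n);cv2.imwrite(f'pics/{n}0.png',d[n]['frame'][:,:,::-1])
    print(n,{k:v for k,v in d[n].items() if k!='frame'})
pickle.dump(d,open('d0.pkl','wb'))
E
```

```text
{'time_s': 0.0, 'ee_pos': array([240.41607311, 521.77896732, 224.11955828]), 'ee_rot': array([-1.79897442e+02, -1.72499779e-03,  1.55260200e+02]), 'force': array([0.52452941, 0.47918204, 0.12868767]), 'gripper_width': 91.51124091717004}
side {'intrinsics': array([[477.62808955,   0.        , 323.87831577],
       [  0.        , 477.62808955, 236.94365745],
       [  0.        ,   0.        ,   1.        ]]), 'R': array([[-0.94117382, -0.33745759,  0.01772597],
       [-0.17838477,  0.45159719, -0.87420756],
       [ 0.28700297, -0.82594331, -0.48522875]]), 't': array([507.23008884, 189.3030103 , 903.44076042])}
top {'intrinsics': array([[520.13736219,   0.        , 329.95981331],
       [  0.        , 520.13736219, 239.29125985],
       [  0.        ,   0.        ,   1.        ]]), 'R': array([[-0.00809124, -0.99986901, -0.01401749],
       [-0.99376642,  0.00959896, -0.11106827],
       [ 0.11118828,  0.01303143, -0.99371392]]), 't': array([   3.67267899,  515.53185977, 1236.55408942])}
wrist {'intrinsics': array([[421.62360204,   0.        , 323.12795269],
       [  0.        , 421.62360204, 239.27570771],
       [  0.        ,   0.        ,   1.        ]]), 'tool_from_camera': array([[-4.16893708e-04, -9.63692797e-01, -2.67013142e-01,
         7.50729970e+01],
       [ 9.99999502e-01, -6.43906440e-04,  7.62638482e-04,
         4.50417623e-01],
       [-9.06880694e-04, -2.67012692e-01,  9.63692586e-01,
        -1.59149419e+02],
       [ 0.00000000e+00,  0.00000000e+00,  0.00000000e+00,
         1.00000000e+00]])}
```

View pics/top0.png

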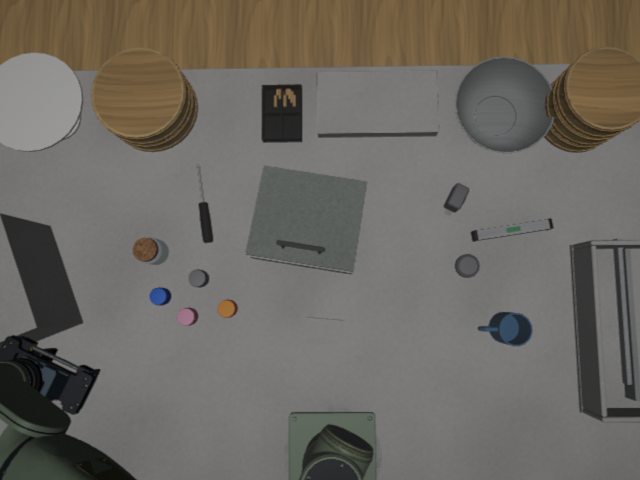

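View pics/side0.png

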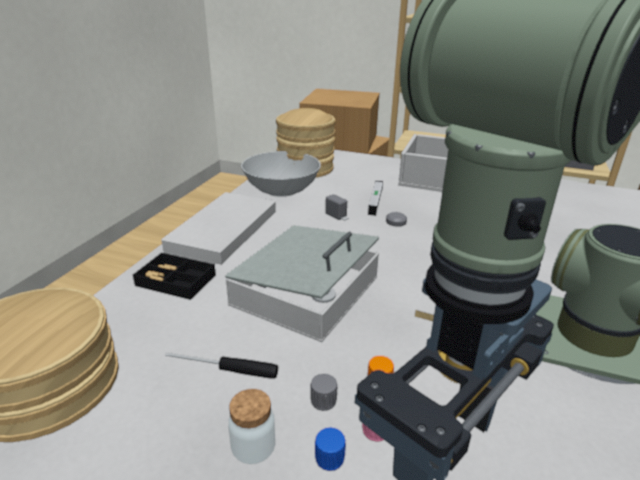

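View pics/wrist0.png

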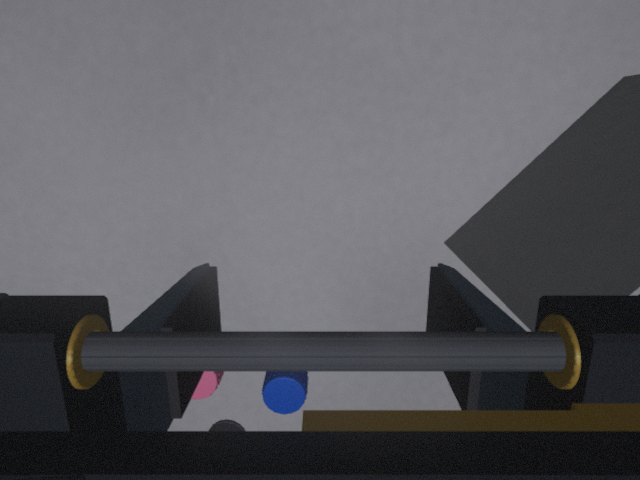

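The top view shows what could be taken for the cap: the tall grey cylinder at (198,278), which is grey in the side view at (323,391) too, the wide flat grey cap at (467,265), blue (160,296), pink (187,317), orange (227,309) and the tape measure (457,197). I choose (198,278). The lid handle runs from (278,243) to (325,250) in the top view. The lid looks slightly ajar in the side view.

```bash
cat > h.py <<'E'
import numpy as np,cv2,pickle
def ray(c,uv):
    d=np.linalg.inv(c['intrinsics'])@np.array([uv[0],uv[1],1.0]);R=c['R'];o=-R.T@c['t'];d=R.T@d
    return o,d/np.linalg.norm(d)
def onz(c,uv,z):
    o,d=ray(c,uv);return o+d*(z-o[2])/d[2]
def tri(*cu):
    A=0;b=0
    L=[ray(c,u) for c,u in cu]
    for o,d in L:
        P=np.eye(3)-np.outer(d,d);A=A+P;b=b+P@o
    X=np.linalg.solve(A,b);return X,[np.linalg.norm((np.eye(3)-np.outer(d,d))@(X-o)) for o,d in L]
def proj(c,X):
    p=c['intrinsics']@(c['R']@X+c['t']);return p[:2]/p[2]
def wcam(c,s):
    from scipy.spatial.transform import Rotation as Ro
    T=c['tool_from_camera'];Rw=Ro.from_euler('xyz',s['ee_rot'],degrees=True).as_matrix()
    R=Rw@T[:3,:3];t=Rw@T[:3,3]+s['ee_pos']
    c=dict(c);c['R']=R.T;c['t']=-R.T@t;return c
E
python3 - <<'E'
import cv2,pickle
d=pickle.load(open('d0.pkl','rb'))
t=d['top']['frame'][:,:,::-1];s=d['side']['frame'][:,:,::-1]
a=cv2.resize(t[150:330,140:380],(800,600),interpolation=cv2.INTER_CUBIC);cv2.imwrite('pics/ct.png',a)
a=cv2.resize(s[220:430,220:500],(800,600),interpolation=cv2.INTER_CUBIC);cv2.imwrite('pics/cs.png',a)
E
```

```text
(no output)
```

View pics/ct.png

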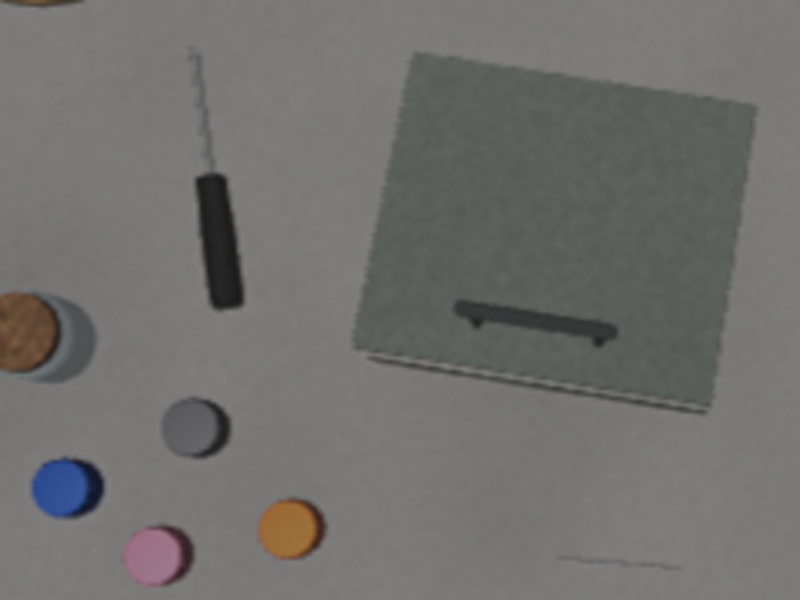

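View pics/cs.png

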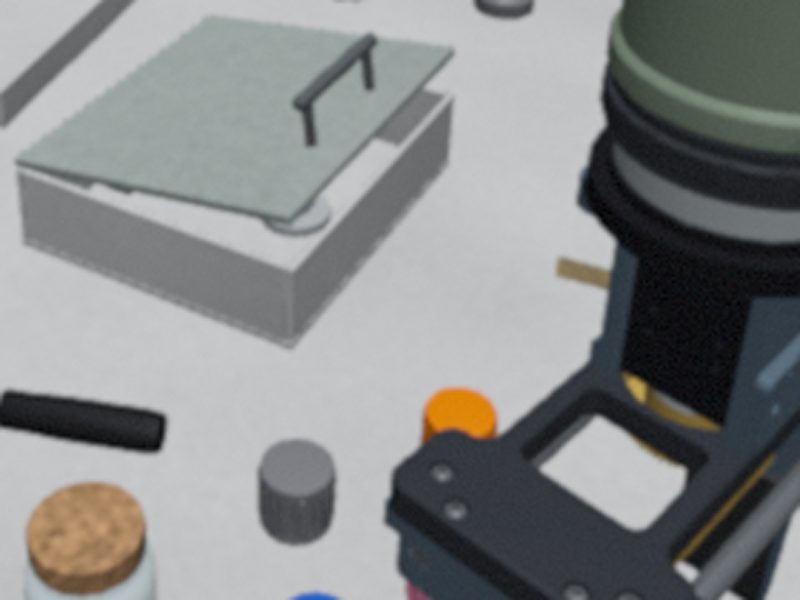

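The crops confirm the choice: ribbed, tall and grey at crop (195,428) in the top view. In the side view the lid is ajar, and the flange shows below its front corner.

Run:
```python
from h import *
d=pickle.load(open('d0.pkl','rb'));T=d['top'];S=d['side']
tc=lambda u,v:(140+u*.3-.35,150+v*.3-.35)
sc=lambda u,v:(220+u*.35-.33,220+v*.35-.33)
hl=tri((T,tc(460,308)),(S,sc(301,102)));hr=tri((T,tc(613,331)),(S,sc(371,41)));print('handle',hl,hr)
hax=hl[0]-hr[0];print('len',np.linalg.norm(hax),'dir',np.degrees(np.arctan2(-hax[0],hax[1])))
for n,u,z in [('FLb',(290,345),0),('BLb',(25,243),0),('FLr',(290,265),65),('BLr',(20,167),65),('FRr',(453,95),65)]: print(n,onz(S,sc(*u),z))
print('lid far corners', onz(T,tc(414,53),73),onz(T,tc(757,106),73))
print('lid TL tri',tri((T,tc(414,53)),(S,sc(20,160))),'lid FL',tri((T,tc(355,348)),(S,sc(292,218))),'FR',tri((T,tc(712,404)),(S,sc(453,50))),'BR',tri((T,tc(757,106)),(S,sc(208,17))))
# cap mask
f=T['frame'].astype(int);print(f[278,198],f[265,467],f[230,230])
c=tri((T,tc(192,427)),(S,sc(297,468)));print('cap top',c, onz(T,tc(192,427),40),onz(S,sc(297,468),40))
print('wide',onz(T,(466,264.5),22))
print('pink',onz(T,(187,316),40),'blue',onz(T,(159.5,296),40),'orange',onz(T,(227,308),40),'jar',onz(T,(146,249.5),85))
for n,p in[('flange side',(298,210))]:print(n,onz(S,sc(*p),13))
```

```text
handle (array([498.42890918, 114.32647389, 134.80545786]), [np.float64(0.19128069248275162), np.float64(0.19128069248281807)]) (array([482.19583733,  12.14698474, 131.26575512]), [np.float64(0.3494328137115011), np.float64(0.34943281371150775)])
len 103.5214476243789 dir -9.027037252320548
FLb [475.54083196 191.61757706   0.        ]
BLb [688.48844469 157.79248946   0.        ]
FLr [476.36506913 192.19902494  65.        ]
BLr [686.86449948 157.24513694  65.        ]
FRr [431.73879229 -46.23025887  65.        ]
lid far corners [689.3882299  155.03784567  73.        ] [647.92294429 -89.95016715  73.        ]
lid TL tri (array([689.14368584, 155.07307337,  69.22130247]), [np.float64(1.269552266485354), np.float64(1.2695522664854466)]) lid FL (array([475.75888391, 190.70213928, 100.00668456]), [np.float64(0.3895069404575347), np.float64(0.389506940457533)]) FR (array([435.51317423, -54.20344925,  99.00512304]), [np.float64(0.7476592733853895), np.float64(0.7476592733854681)]) BR (array([650.25995286, -89.92196828,  67.80877288]), [np.float64(1.1933751511935218), np.float64(1.1933751511934734)])
[96 96 98] [88 88 90] [124 123 122]
cap top (array([425.00688968, 319.94629325,  33.66853804]), [np.float64(0.25967738647864375), np.float64(0.25967738647875027)]) [424.50166231 318.17699144  40.        ] [423.31049514 325.75552685  40.        ]
wide [ 451.63956123 -330.04119508   22.        ]
pink [333.8104068  340.81981449  40.        ] blue [381.69414942 407.94570295  40.        ] orange [351.95347615 245.5806719   40.        ] jar [489.45388738 427.25900415  85.        ]
flange side [514.86260906  67.25408904  13.        ]
```

The box yaw is about -9.2°. The hinge is near (670.6, 33.7, 65) and the handle near (490, 63, 133), so the lid is about 8° open. I'll keep the tool pointing down and let the bar pivot in a light grip while following the arc.

Call:
{"method": "arm_command", "body": {"series": [0.0445,-0.082,0,0,0,-0.118,0.0445,-0.082,0,0,0,-0.118,0.0445,-0.082,0,0,0,-0.118,0.0445,-0.082,0,0,0,-0.118,0.0445,-0.082,0,0,0,-0.118,0.0445,-0.082,0,0,0,-0.118,0.0445,-0.082,0,0,0,-0.118,0.0445,-0.082,0,0,0,-0.118,0.0445,-0.082,0,0,0,-0.118,0.0445,-0.082,0,0,0,-0.118,0.0445,-0.082,0,0,0,-0.118,0.0445,-0.082,0,0,0,-0.118,0.0445,-0.082,0,0,0,-0.118,0.0445,-0.082,0,0,0,-0.118,0,0,0,0,0,0,0,0,0,0,0,0], "hand": 0.9}}

```text
time_s: 1.48
ee_pos: [490.2, 61.5, 224.5]
ee_rot: [-179.9, 0.0, 80.7]
force: [0.2, -0.3, 0.2]
gripper_width: 82.5
```

Run:
```python
from h import *
from workcell import env, grab_frame
s=env.state();c=grab_frame('wrist');cv2.imwrite('pics/w1.png',c['frame'][:,:,::-1])
print(s['ee_pos'],s['force']);c=wcam(c,s);pickle.dump(c,open('w1.pkl','wb'))
print(proj(c,np.array([498.4,114.3,134.8])),proj(c,np.array([482.2,12.1,131.3])))
t=grab_frame('side');cv2.imwrite('pics/s1.png',t['frame'][:,:,::-1])
```

```text
[490.21604075  61.53366018 224.52596661] [ 0.19386856 -0.29856536  0.19201949]
[321.80240167 162.54995104] [322.73162416 321.66392794]
```

View pics/w1.png

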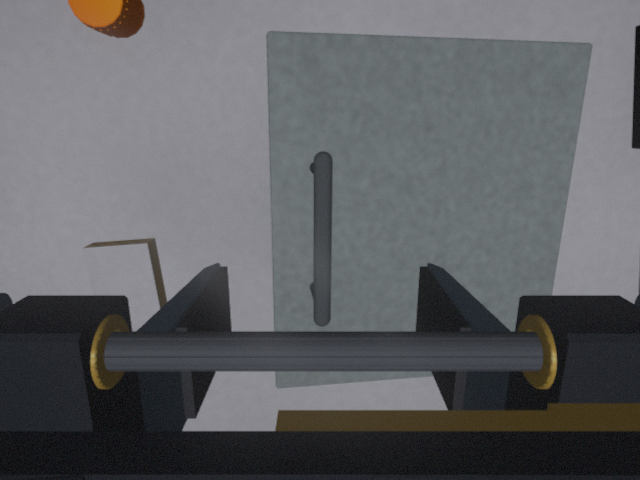

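View pics/s1.png

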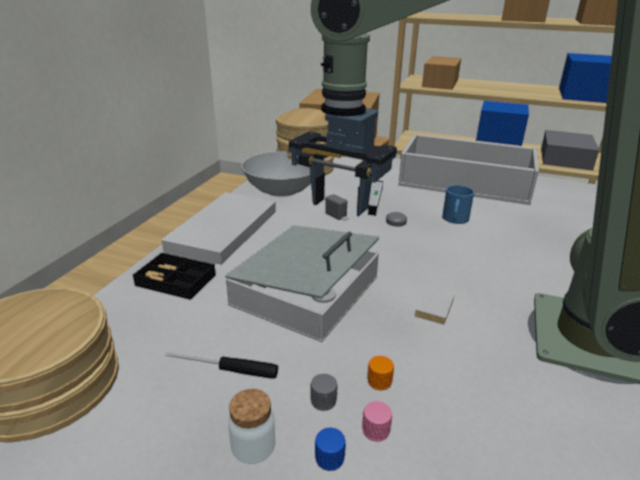

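The wrist view shows the bar at column 322, rows 155–322, as predicted. Descend and grip.

Call:
{"method": "arm_command", "body": {"series": [0,0,-0.05,0,0,0,0,0,-0.05,0,0,0,0,0,-0.05,0,0,0,0,0,-0.05,0,0,0,0,0,-0.05,0,0,0,0,0,0,0,0,0]}}

```text
time_s: 2.08
ee_pos: [486.4, 64.2, 121.7]
ee_rot: [-179.6, 0.1, 81.1]
force: [-0.8, -0.5, 0.2]
gripper_width: 81.9
```

Call:
{"method": "arm_command", "body": {"series": [0,0,0,0,0,0,0,0,0,0,0,0,0,0,0,0,0,0,0,0,0,0,0,0,0,0,0,0,0,0,0,0,0,0,0,0,0,0,0,0,0,0,0,0,0,0,0,0], "hand": 0, "newtons": 20}}

```text
time_s: 2.75
ee_pos: [489.9, 63.0, 125.2]
ee_rot: [180.0, -0.0, 80.9]
force: [0.0, 0.7, 0.1]
gripper_width: 31.7
```

Call:
{"method": "arm_command", "body": {"series": [0,0,0,0,0,0,0,0,0,0,0,0,0,0,0,0,0,0,0,0,0,0,0,0,0,0,0,0,0,0,0,0,0,0,0,0]}}

```text
time_s: 3.25
ee_pos: [489.9, 63.0, 124.9]
ee_rot: [180.0, -0.0, 80.9]
force: [0.5, -0.3, 0.1]
gripper_width: 10.2
```

Run:
```python
import numpy as np
ps=-9.2;x=np.array([np.cos(np.radians(ps)),np.sin(np.radians(ps))])
r=194.8;a0=20.4
prev=None
for a in np.linspace(20.4,92.75+0.5,20):
    p=np.array([-r*np.cos(np.radians(a)),r*np.sin(np.radians(a))])
    if prev is not None:
        d=p-prev;print(np.round([d[0]*x[0]/400,d[0]*x[1]/400,d[1]/400],3),round(a-12.75,1))
    prev=p
```

```text
[ 0.012 -0.002  0.03 ] 11.5
[ 0.014 -0.002  0.029] 15.3
[ 0.016 -0.003  0.028] 19.2
[ 0.018 -0.003  0.027] 23.0
[ 0.02  -0.003  0.026] 26.8
[ 0.021 -0.003  0.024] 30.7
[ 0.023 -0.004  0.023] 34.5
[ 0.024 -0.004  0.021] 38.3
[ 0.026 -0.004  0.02 ] 42.2
[ 0.027 -0.004  0.018] 46.0
[ 0.028 -0.005  0.016] 49.8
[ 0.029 -0.005  0.014] 53.7
[ 0.03  -0.005  0.012] 57.5
[ 0.031 -0.005  0.01 ] 61.3
[ 0.031 -0.005  0.008] 65.2
[ 0.032 -0.005  0.006] 69.0
[ 0.032 -0.005  0.004] 72.8
[ 0.032 -0.005  0.001] 76.7
[ 0.032 -0.005 -0.001] 80.5
```

Call:
{"method": "arm_command", "body": {"series": [0.006,-0.001,0.015,0,0,0,0.006,-0.001,0.015,0,0,0,0.007,-0.001,0.0145,0,0,0,0.007,-0.001,0.0145,0,0,0,0.008,-0.0015,0.014,0,0,0,0.008,-0.0015,0.014,0,0,0,0.009,-0.0015,0.0135,0,0,0,0.009,-0.0015,0.0135,0,0,0]}}

```text
time_s: 3.92
ee_pos: [513.7, 58.9, 170.9]
ee_rot: [-179.9, 0.0, 80.9]
force: [0.5, -0.7, -8.4]
gripper_width: 10.7
```

Call:
{"method": "arm_command", "body": {"series": [0.01,-0.0015,0.013,0,0,0,0.01,-0.0015,0.013,0,0,0,0.0105,-0.0015,0.012,0,0,0,0.0105,-0.0015,0.012,0,0,0,0.0115,-0.002,0.0115,0,0,0,0.0115,-0.002,0.0115,0,0,0,0.012,-0.002,0.0105,0,0,0,0.012,-0.002,0.0105,0,0,0,0.013,-0.002,0.01,0,0,0,0.013,-0.002,0.01,0,0,0,0.0135,-0.002,0.009,0,0,0,0.0135,-0.002,0.009,0,0,0,0.014,-0.0025,0.008,0,0,0,0.014,-0.0025,0.008,0,0,0,0.0145,-0.0025,0.007,0,0,0,0.0145,-0.0025,0.007,0,0,0,0.015,-0.0025,0.006,0,0,0,0.015,-0.0025,0.006,0,0,0]}}

```text
time_s: 5.42
ee_pos: [604.1, 43.6, 242.7]
ee_rot: [-179.9, 0.1, 80.9]
force: [-7.8, -2.3, 4.4]
gripper_width: 10.4
```

Call:
{"method": "arm_command", "body": {"series": [0.0155,-0.0025,0.005,0,0,0,0.0155,-0.0025,0.005,0,0,0,0.0155,-0.0025,0.004,0,0,0,0.0155,-0.0025,0.004,0,0,0,0.016,-0.0025,0.003,0,0,0,0.016,-0.0025,0.003,0,0,0,0.016,-0.0025,0.002,0,0,0,0.016,-0.0025,0.002,0,0,0,0.016,-0.0025,0.0005,0,0,0,0.016,-0.0025,0.0005,0,0,0,0.016,-0.0025,-0.0005,0,0,0,0.016,-0.0025,-0.0005,0,0,0,0,0,0,0,0,0,0,0,0,0,0,0]}}

```text
time_s: 6.58
ee_pos: [682.8, 30.6, 254.0]
ee_rot: [179.6, 0.1, 80.9]
force: [-0.5, -5.0, 3.6]
gripper_width: 10.3
```

Run:
```python
from h import *
from workcell import env, grab_frame
s=env.state();print(s['ee_pos'],s['force'])
for n in('side','top','wrist'):
  t=grab_frame(n);cv2.imwrite(f'pics/{n}2.png',t['frame'][:,:,::-1])
  pickle.dump(t,open(f'{n}2.pkl','wb'))
g=np.array([s['ee_pos'][0]-670.6,s['ee_pos'][1]-33.7]);x=g@[.987,-.16];print('lid angle', np.degrees(np.arctan2(s['ee_pos'][2]+8-65,-x))-12.75)
```

```text
[682.84881283  30.61218194 253.95708156] [-0.48859866 -5.00542534  3.59809394]
lid angle 80.90567064688982
```

View pics/side2.png

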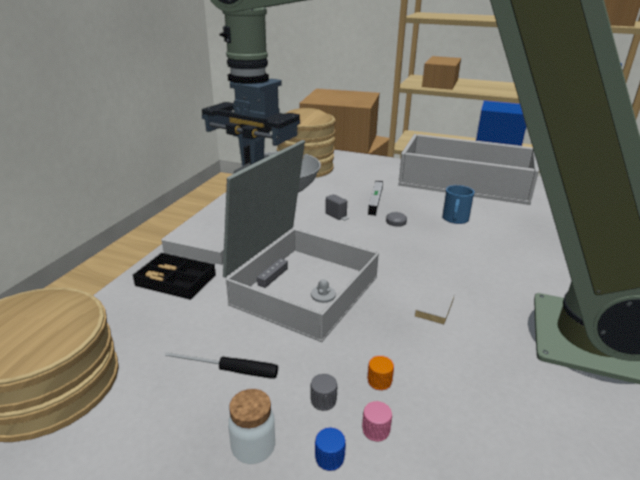

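View pics/top2.png

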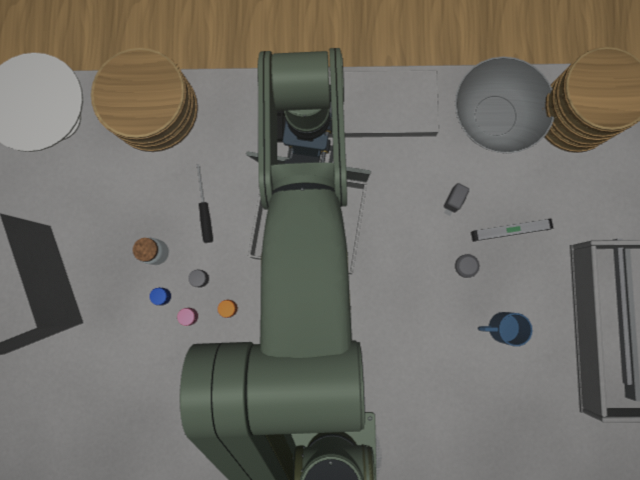

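The lid stands close to 80° by both kinematics and the side view, and the stud is visible in the side view at (322,288). Release narrowly and retreat up.

Call:
{"method": "arm_command", "body": {"series": [0,0,0,0,0,0,0,0,0,0,0,0,0,0,0,0,0,0,0,0,0,0,0,0], "hand": 0.27}}

```text
time_s: 7.07
ee_pos: [681.4, 32.9, 251.7]
ee_rot: [179.9, -0.1, 81.0]
force: [-0.7, -0.4, -0.0]
gripper_width: 24.5
```

Call:
{"method": "arm_command", "body": {"series": [0,0,0.05,0,0,0,0,0,0.05,0,0,0,0,0,0.05,0,0,0,0,0,0.05,0,0,0,0,0,0.05,0,0,0,0,0,0,0,0,0]}}

```text
time_s: 7.57
ee_pos: [682.5, 32.7, 356.2]
ee_rot: [179.5, -0.1, 81.0]
force: [-0.3, 1.2, -0.1]
gripper_width: 24.5
```

Call:
{"method": "arm_command", "body": {"series": [-0.046,0.051,0,0,0,0,-0.046,0.051,0,0,0,0,-0.046,0.051,0,0,0,0,-0.046,0.051,0,0,0,0,-0.046,0.051,0,0,0,0,-0.046,0.051,0,0,0,0,-0.046,0.051,0,0,0,0,-0.046,0.051,0,0,0,0,-0.046,0.051,-0.073,0,0,0,-0.046,0.051,-0.073,0,0,0,-0.046,0.051,-0.073,0,0,0,-0.046,0.051,-0.073,0,0,0,-0.046,0.051,-0.073,0,0,0,-0.046,0.051,-0.073,0,0,0,0,0,0,0,0,0,0,0,0,0,0,0], "hand": 0.68}}

```text
time_s: 8.9
ee_pos: [421.4, 317.8, 174.0]
ee_rot: [-179.8, 0.2, 81.1]
force: [0.2, -0.1, -0.2]
gripper_width: 62.2
```

Run:
```python
from h import *
from workcell import env, grab_frame
s=env.state();print(s['time_s'],s['ee_pos'],s['ee_rot'],s['force'],s['gripper_width'])
for n in('wrist','side','top'):
  t=grab_frame(n);cv2.imwrite(f'pics/{n}3.png',t['frame'][:,:,::-1])
  if n=='wrist':t=wcam(t,s);print(proj(t,np.array([424,319,40.])))
  pickle.dump(t,open(f'{n}3.pkl','wb'))
t=cv2.imread('pics/top3.png');cv2.imwrite('pics/ct3.png',cv2.resize(t[130:310,220:460],(800,600),interpolation=cv2.INTER_CUBIC))
t=cv2.imread('pics/side3.png');cv2.imwrite('pics/cs3.png',cv2.resize(t[130:340,200:480],(800,600),interpolation=cv2.INTER_CUBIC))
```

```text
8.9 [421.41309914 317.84035126 174.02700597] [-179.81843224    0.19070717   81.08568284] [ 0.16084085 -0.11310156 -0.18861237] 62.226105643530786
[326.42734183 229.54898472]
```

View pics/wrist3.png

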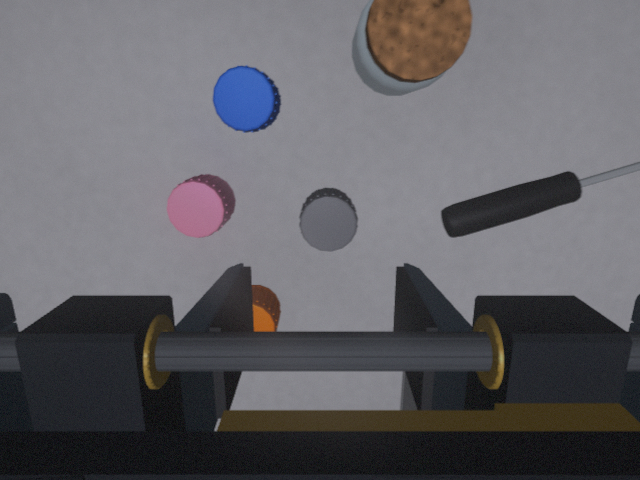

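View pics/ct3.png

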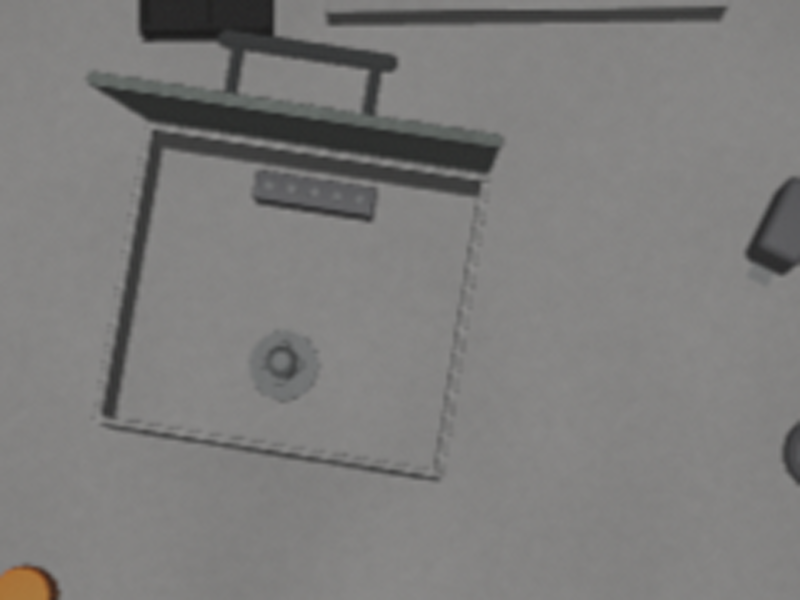

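View pics/cs3.png

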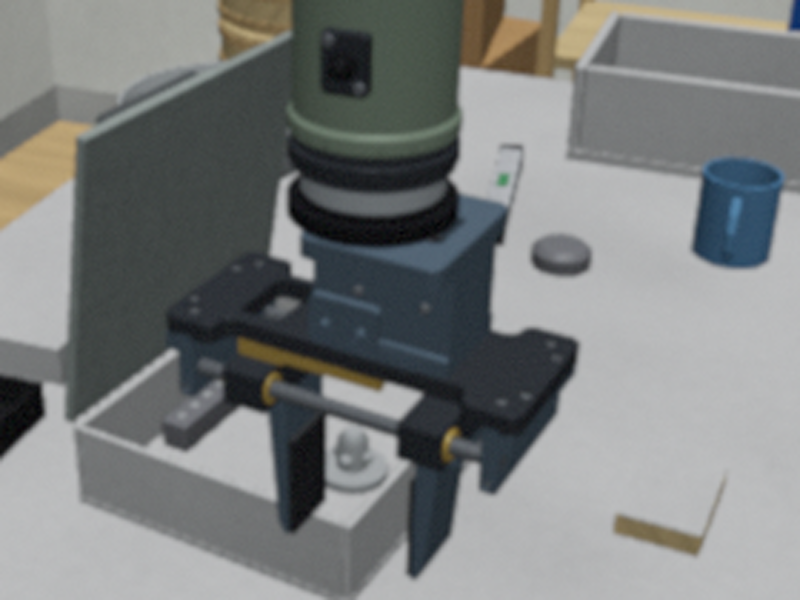

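Run:
```python
from h import *
W,S,T=[pickle.load(open(f'{n}3.pkl','rb')) for n in('wrist','side','top')]
tc=lambda u,v:(220+u*.3-.35,130+v*.3-.35)
sc=lambda u,v:(200+u*.35-.33,130+v*.35-.33)
print('cap W',onz(W,(328.5,223),40),'T',onz(T,(197.4,277.8),40),'tri',tri((W,(328.5,223)),(T,(197.4,277.8))))
print('W circles: pink',onz(W,(196,209),40),'blue',onz(W,(244,98.5),40),'T pink/blue',onz(T,(186,316),40),onz(T,(159,296),40))
print('flange T',onz(T,tc(284.5,366),13),'S',onz(S,sc(353,468),13))
print('tip T',onz(T,tc(282,359),43),'S',onz(S,sc(352,431),43),tri((T,tc(282,359)),(S,sc(352,431))))
print('lid top L corner',tri((T,tc(91,72)),(S,sc(85,135))),tri((T,tc(91,80)),(S,sc(82,135))))
print('box corners T: FL',onz(T,tc(103,422),65),'FR',onz(T,tc(439,477),65),'BL',onz(T,tc(153,130),65))
# colour mask for flange
f=cv2.cvtColor(T['frame'],cv2.COLOR_RGB2GRAY)
print('handle T', onz(T,tc(225,38),260),onz(T,tc(394,64),260))
```

```text
cap W [426.200562   323.53622951  40.        ] T [424.37878482 317.81329959  40.        ] tri (array([425.36419774, 320.8598406 ,  28.42005788]), [np.float64(0.5296568071780345), np.float64(0.5296568071778168)])
W circles: pink [335.09505186 348.10729938  40.        ] blue [383.92481726 415.61331423  40.        ] T pink/blue [333.82857187 343.20999822  40.        ] [381.70392173 409.14766447  40.        ]
flange T [517.5065421   60.82895981  13.        ] S [515.95485694  68.80749184  13.        ]
tip T [519.25015636  60.77883131  43.        ] S [518.23825443  66.0882571   43.        ] (array([519.82608667,  61.04661193,  39.37428132]), [np.float64(0.15851774331861887), np.float64(0.15851774331853308)])
lid top L corner (array([662.85076943, 158.29352746, 282.35708276]), [np.float64(1.727748911169086), np.float64(1.7277489111688498)]) (array([660.86742394, 159.57436667, 282.2222554 ]), [np.float64(1.254558865499691), np.float64(1.2545588654995627)])
box corners T: FL [473.04418986 186.2836082   65.        ] FR [432.08109627 -50.8855472   65.        ] BL [683.79666741 152.03588145  65.        ]
handle T [691.21618728  81.36844345 260.        ] [673.71199143 -21.39649119 260.        ]
```

The wrist view shows the cap at (328,223). The cameras disagree by about 5–7 mm in y, and the arm may not have settled. I'll let it settle and look again from the wrist.

Call:
{"method": "arm_command", "body": {"series": [0,0,0,0,0,0,0,0,0,0,0,0,0,0,0,0,0,0,0,0,0,0,0,0]}}

```text
time_s: 9.38
ee_pos: [424.0, 317.6, 176.7]
ee_rot: [179.9, -0.0, 80.9]
force: [-0.8, -0.5, -0.5]
gripper_width: 61.9
```

```bash
cat >> h.py <<'E'
def wshot(n):
    from workcell import env, grab_frame
    s=env.state();t=grab_frame('wrist');cv2.imwrite(f'pics/{n}.png',t['frame'][:,:,::-1])
    t=wcam(t,s);t['s']=s;pickle.dump(t,open(f'{n}.pkl','wb'));print(s['time_s'],s['ee_pos'],s['ee_rot'],s['force'],s['gripper_width']);return t
def greycircle(t,uv,r=45):
    f=t['frame'].astype(np.int16);x,y=map(int,uv)
    g=cv2.cvtColor(t['frame'],cv2.COLOR_RGB2GRAY)
    p=g[y-r:y+r,x-r:x+r];return p
E
python3 - <<'E'
from h import *
t=wshot('w4')
f=t['frame'];cv2.imwrite('pics/w4c.png',cv2.resize(f[160:280,260:400,::-1],(700,600),interpolation=cv2.INTER_CUBIC))
E
```

```text
9.3833 [423.99914846 317.60410457 176.67754267] [ 1.79947249e+02 -4.40915301e-02  8.08730649e+01] [-0.79126096 -0.49636679 -0.45196218] 61.93340151509466
```

View pics/w4c.png

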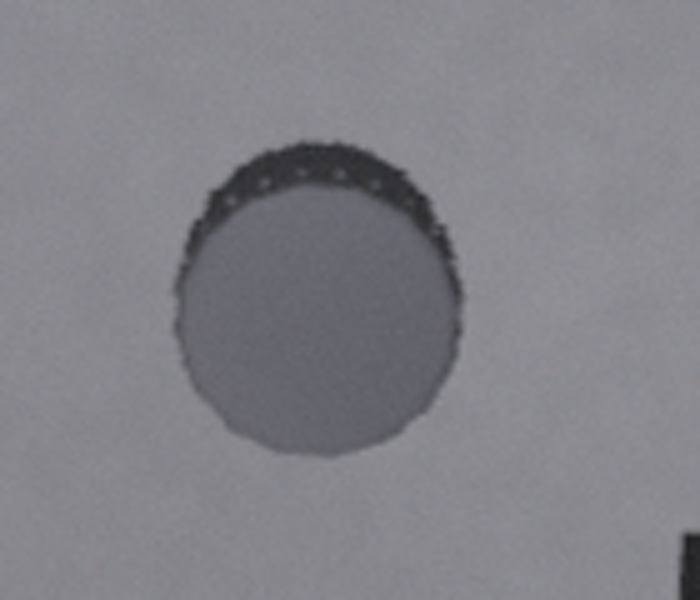

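Run:
```python
from h import *
t=pickle.load(open('w4.pkl','rb'))
print(onz(t,(323.6,223.7),40), np.ptp([onz(t,(296,224),40)[0],onz(t,(352,224),40)[0]]))
T=pickle.load(open('top3.pkl','rb'));S=pickle.load(open('d0.pkl','rb'))['side']
# cap centre in side: top ellipse and wrist two-view
print(tri((t,(323.6,223.7)),(S,(323.6,383.5))))
```

```text
[425.8030796  323.15987743  40.        ] 39.842640270703896
(array([425.19294549, 321.82305114,  35.29880335]), [np.float64(0.5009756288815166), np.float64(0.500975628881405)])
```

Call:
{"method": "arm_command", "body": {"series": [0.003,0.01,-0.05,0,0,0,0,0,-0.07,0,0,0,0,0,-0.07,0,0,0,0,0,-0.07,0,0,0,0,0,-0.05,0,0,0,0,0,-0.04,0,0,0,0,0,-0.025,0,0,0,0,0,-0.015,0,0,0,0,0,-0.01,0,0,0,0,0,0,0,0,0]}}

```text
time_s: 10.27
ee_pos: [424.8, 321.9, 16.1]
ee_rot: [180.0, 0.0, 80.9]
force: [-0.2, 0.0, -0.1]
gripper_width: 62.0
```

Run:
```python
from h import *
t=wshot('w5')
```

```text
10.2667 [424.79325124 321.89390771  16.08700111] [1.79993969e+02 5.71620167e-04 8.09189194e+01] [-0.1578467   0.02619267 -0.09353343] 61.99016446575665
```

View pics/w5.png

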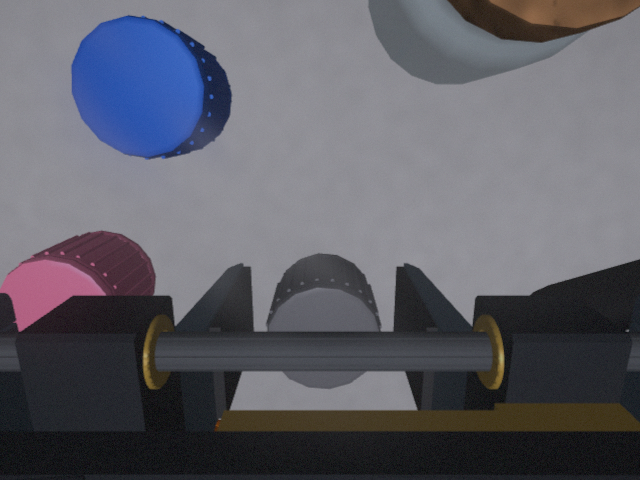

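The cap is between the jaws, with its top disc centred at about (324,338). Close.

Run:
```python
from h import *
t=pickle.load(open('w5.pkl','rb'))
print(onz(t,(324,337.5),40),onz(t,(268,337.5),40),onz(t,(380,337.5),40),onz(t,(324,287),40),onz(t,(324,388),40))
```

```text
[425.80081157 323.87730541  40.        ] [406.13950988 327.03347176  40.        ] [445.46485067 320.72069963  40.        ] [428.83355505 342.86772356  40.        ] [422.54588969 303.49565176  40.        ]
```

Call:
{"method": "arm_command", "body": {"series": [0,0,0,0,0,0,0,0,0,0,0,0,0,0,0,0,0,0,0,0,0,0,0,0,0,0,0,0,0,0], "hand": 0.2, "newtons": 50}}

```text
time_s: 10.73
ee_pos: [425.0, 322.1, 16.8]
ee_rot: [179.9, -0.1, 80.9]
force: [0.5, -0.4, 3.1]
gripper_width: 41.5
```

Call:
{"method": "arm_command", "body": {"series": [0,0,0.03,0,0,0,0,0,0.08,0,0,0,0,0,0.09,0,0,0,0,0,0.09,0,0,0,0,0,0.09,0,0,0,0,0,0.02,0,0,0]}}

```text
time_s: 11.23
ee_pos: [427.1, 323.7, 182.3]
ee_rot: [179.5, -0.5, 80.9]
force: [0.9, -0.1, 0.8]
gripper_width: 41.3
```

Call:
{"method": "arm_command", "body": {"series": [0.026,-0.0475,0,0,0,0.143,0.026,-0.0475,0,0,0,0.143,0.026,-0.0475,0,0,0,0.143,0.026,-0.0475,0,0,0,0.143,0.026,-0.0475,0,0,0,0.143,0.026,-0.0475,0,0,0,0.143,0.026,-0.0475,0,0,0,0.143,0.026,-0.0475,0,0,0,0.143,0.026,-0.0475,0,0,0,0.143,0.026,-0.0475,0,0,0,0.143,0.026,-0.0475,0,0,0,0.143,0.026,-0.0475,0,0,0,0.143,0.026,-0.0475,0,0,0,0.143,0.026,-0.0475,0,0,0,0.143,0,0,0,0,0,0,0,0,0,0,0,0,0,0,0,0,0,0,0,0,0,0,0,0]}}

```text
time_s: 12.73
ee_pos: [569.6, 56.6, 175.9]
ee_rot: [180.0, -0.1, 171.0]
force: [0.7, -0.3, 0.1]
gripper_width: 41.4
```

Run:
```python
from h import *
t=wshot('w6')
```

```text
12.7333 [569.5749917   56.63123676 175.89838045] [ 1.79986201e+02 -5.43775310e-02  1.70999007e+02] [ 0.68931704 -0.25700159  0.08282339] 41.42642149414463
```

View pics/w6.png

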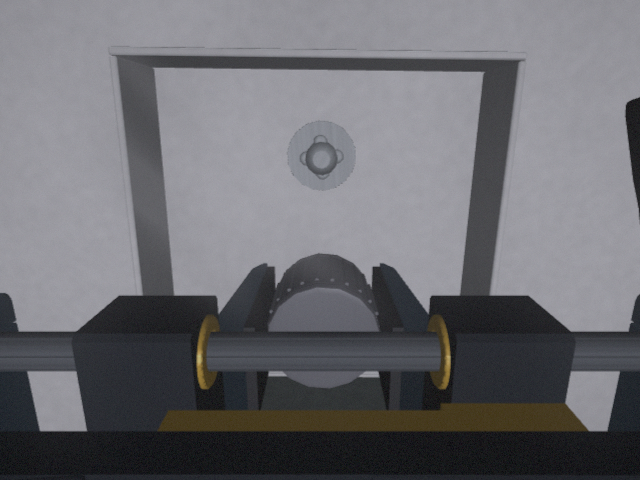

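The wrist view shows the flange centred at (321.5,155.5), the stud tip at about (321,158) and the held cap upright at (323,336). Measure.

Run:
```python
from h import *
t=pickle.load(open('w6.pkl','rb'))
f=t['frame'];cv2.imwrite('pics/w6c.png',cv2.resize(f[110:200,270:375,::-1],(700,600),interpolation=cv2.INTER_CUBIC))
cv2.imwrite('pics/w6d.png',cv2.resize(f[240:400,240:400,::-1],(600,600),interpolation=cv2.INTER_CUBIC))
```

```text
(no output)
```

View pics/w6c.png

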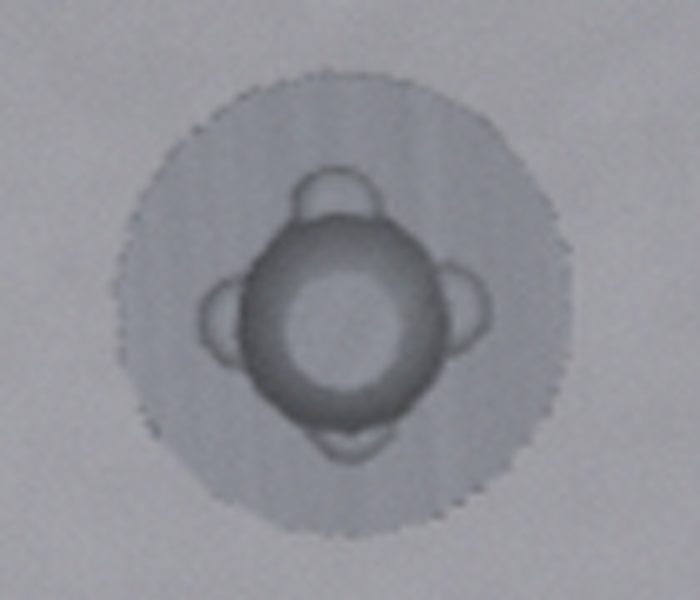

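View pics/w6d.png

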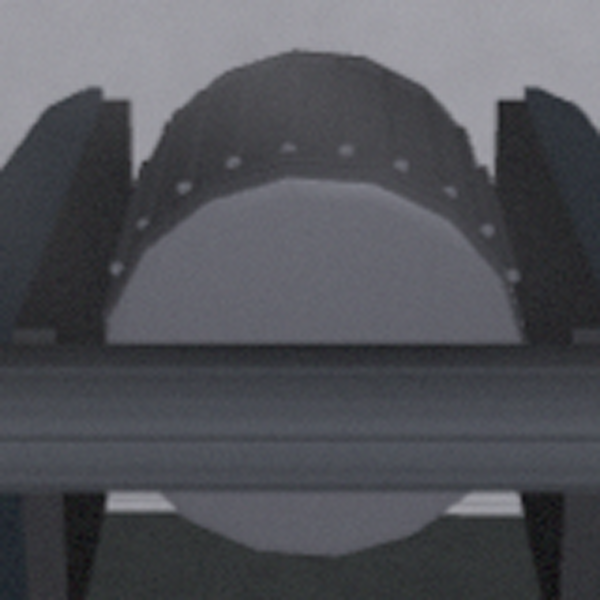

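Run:
```python
from h import *
t=pickle.load(open('w6.pkl','rb'));p=t['s']['ee_pos']
print('flange',onz(t,(321.6,155.4),13),'tip',onz(t,(321.6,159),43))
z=p[2]+23.5
a,b=onz(t,(323.8,287.3),z),onz(t,(323.8,387.8),z);print('cap top',a,b,(a+b)/2, (a+b)/2-p, np.linalg.norm(a-b))
# bottom rim front edge in w6: crop (300,50)->row 253.3 ; cap bottom z = top-40
print('rim front',onz(t,(323.5,253.3),z-40)-p)
x=np.array([.987,-.16]);print('along x:',((a+b)/2-p)[:2]@x)
# wall yaw from image
q1,q2=onz(t,(112,48),65),onz(t,(524,55),65);d=q1-q2;print(q1,q2,np.degrees(np.arctan2(d[0],d[1])),np.linalg.norm(d))
```

```text
flange [518.94655253  64.16283782  13.        ] tip [519.17244506  64.20007311  43.        ]
cap top [549.80244832  60.4553553  199.39838045] [589.14117127  54.224328   199.39838045] [569.47180979  57.33984165 199.39838045] [-0.1031819   0.70860489 23.5       ] 39.82914541973268
rim front [-19.55740902   3.76341529 -16.5       ]
along x: -0.2152173229285645
[434.21154185 -47.47251085  65.        ] [476.19871179 192.73593399  65.        ] -170.08516658691403 243.8504037539179
```

Run:
```python
from h import *
t0=pickle.load(open('w6.pkl','rb'));p=t0['s']['ee_pos']
for dz in(0,4,7):
    t=dict(t0);o=-t0['R'].T@t0['t'];o=o+[0,0,dz];t['t']=-t['R']@o
    z=p[2]+23.5
    fl=np.linalg.norm(onz(t,(270+117/6.667,155.4),13)-onz(t,(270+573/6.667,155.4),13))
    fv=np.linalg.norm(onz(t,(321.6,110+72/6.667),13)-onz(t,(321.6,110+537/6.667),13))
    cv=np.linalg.norm(onz(t,(323.8,287.3),z)-onz(t,(323.8,387.8),z))
    ch=np.linalg.norm(onz(t,(240+107/3.75,331),z)-onz(t,(240+522/3.75,331),z))
    bw=np.linalg.norm(onz(t,(112,48),65)-onz(t,(524,55),65))
    c=(onz(t,(323.8,287.3),z)+onz(t,(323.8,387.8),z))/2-p
    print(dz,fl,fv,cv,ch,bw,onz(t,(321.6,155.4),13),onz(t,(321.6,159),43),c)
# pad checks
```

```text
0 51.38775773387828 51.57475596735775 39.82914541973234 39.322264585509885 243.85040375391696 [518.94655253  64.16283782  13.        ] [519.17244506  64.20007311  43.        ] [-0.1031819   0.70860489 23.5       ]
4 52.02588016007008 52.21520049849643 41.003006720246155 40.48118688120708 247.46141765776622 [519.23473876  64.10700185  13.        ] [519.49332061  64.13901277  43.        ] [ 2.0699017   0.37499344 23.5       ]
7 52.50447197971392 52.69553389685039 41.88340269563143 41.35037860297998 250.16967808565317 [519.45087843  64.06512488  13.        ] [519.73397728  64.09321751  43.        ] [ 3.69971441  0.12478485 23.5       ]
```

Stud at about (519.3, 64). Top, side and wrist views agree on the cap-to-stud offset within about 1.5 mm. Move above the stud.

Call:
{"method": "arm_command", "body": {"series": [-0.032,0.0045,0,0,0,0,-0.032,0.0045,0,0,0,0,-0.032,0.0045,-0.05,0,0,0,-0.03,0.0045,-0.06,0,0,0,0,0,-0.06,0,0,0,0,0,-0.05,0,0,0,0,0,-0.03,0,0,0,0,0,0,0,0,0,0,0,0,0,0,0,0,0,0,0,0,0,0,0,0,0,0,0], "newtons": 60}}

```text
time_s: 13.7
ee_pos: [520.7, 63.4, 77.4]
ee_rot: [180.0, 0.1, 171.0]
force: [-0.1, 0.4, 0.1]
gripper_width: 41.3
```

Run:
```python
from h import *
t=wshot('w7')
from workcell import grab_frame
S=grab_frame('side');cv2.imwrite('pics/s7.png',cv2.resize(S['frame'][170:350,200:440,::-1],(800,600),interpolation=cv2.INTER_CUBIC));pickle.dump(S,open('s7.pkl','wb'))
```

```text
13.7 [520.71341447  63.38380156  77.38114609] [1.79956513e+02 1.38056082e-01 1.71024186e+02] [-0.12700486  0.35921685  0.13599674] 41.346182926590956
```

View pics/s7.png

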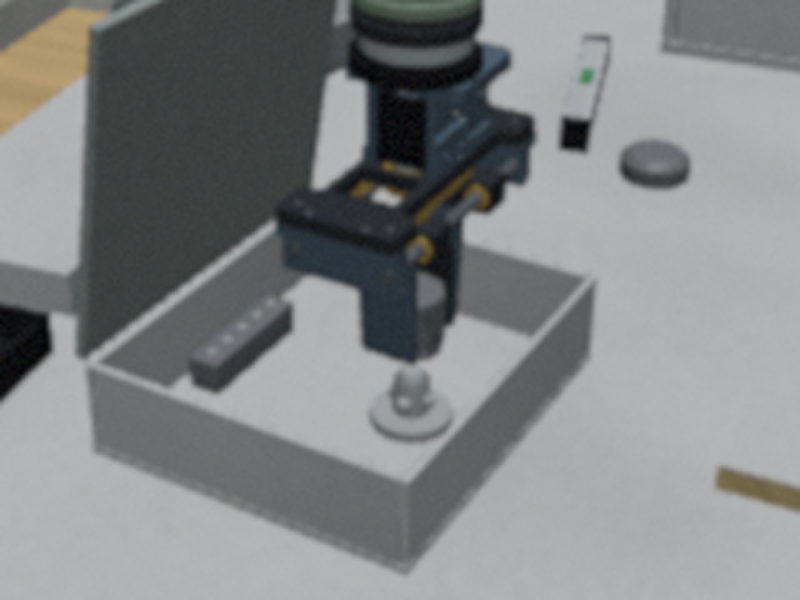

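View pics/w7.png

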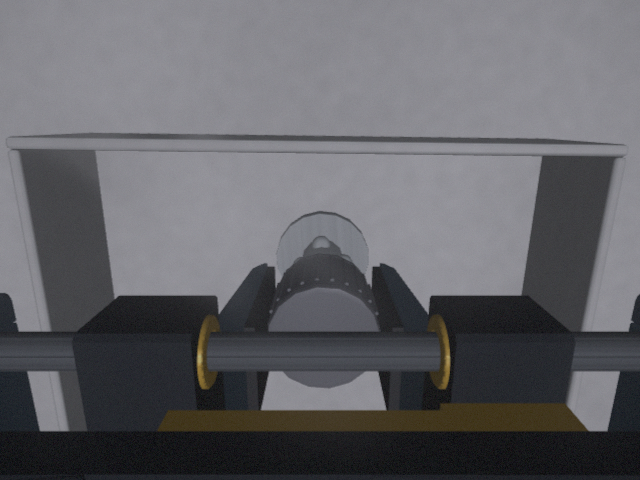

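Run:
```python
from h import *
t0=pickle.load(open('w7.pkl','rb'));p=t0['s']['ee_pos'];f=t0['frame']
cv2.imwrite('pics/w7c.png',cv2.resize(f[200:300,260:390,::-1],(780,600),interpolation=cv2.INTER_CUBIC))
x=np.array([.988,-.157])
for dz in(0,3,6):
    t=dict(t0);o=-t0['R'].T@t0['t']+[0,0,dz];t['t']=-t['R']@o
    e=onz(t,(323,212),13);L=onz(t,(277,252),13);Rr=onz(t,(369,252),13);print(dz,e[:2]+26*x,(L+Rr)/2)
```

```text
0 [518.69913035  64.19706639] [515.36745795  64.74118684  13.        ]
3 [519.32615558  64.10167118] [516.29477251  64.59827097  13.        ]
6 [519.9531808   64.00627597] [517.22208707  64.4553551   13.        ]
```

View pics/w7c.png

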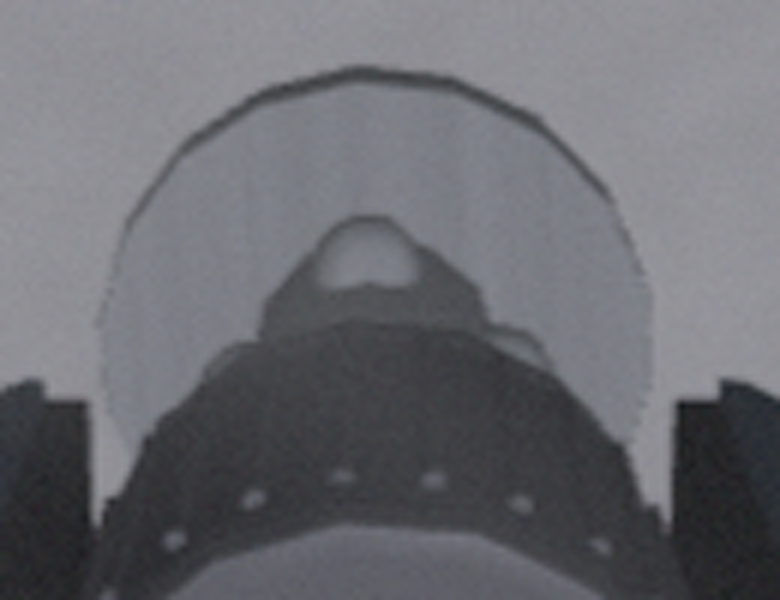

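Call:
{"method": "arm_command", "body": {"series": [-0.0015,0.001,-0.016,0,0,0,0,0,-0.016,0,0,0,0,0,-0.016,0,0,0,0,0,-0.016,0,0,0,0,0,0,0,0,0,0,0,0,0,0,0]}}

```text
time_s: 14.3
ee_pos: [518.8, 63.4, 49.8]
ee_rot: [-180.0, -0.1, 171.0]
force: [-0.3, 0.0, -0.9]
gripper_width: 41.5
```

Call:
{"method": "arm_command", "body": {"series": [0,0,-0.007,0,0,0,0,0,-0.007,0,0,0,0,0,0,0,0,0]}}

```text
time_s: 14.55
ee_pos: [519.0, 63.4, 44.6]
ee_rot: [-180.0, -0.0, 171.0]
force: [0.1, 0.0, -0.2]
gripper_width: 41.1
```

Call:
{"method": "arm_command", "body": {"series": [0,0,-0.007,0,0,0,0,0,-0.007,0,0,0,0,0,0,0,0,0]}}

```text
time_s: 14.8
ee_pos: [519.2, 63.4, 39.9]
ee_rot: [180.0, 0.0, 171.0]
force: [-1.2, -1.0, 3.1]
gripper_width: 41.1
```

Contact with the balls. Continue pressing.

Call:
{"method": "arm_command", "body": {"series": [0,0,-0.007,0,0,0,0,0,-0.007,0,0,0,0,0,0,0,0,0]}}

```text
time_s: 15.05
ee_pos: [518.5, 63.4, 32.4]
ee_rot: [-180.0, -0.1, 171.0]
force: [1.0, 0.0, -13.2]
gripper_width: 41.5
```

Call:
{"method": "arm_command", "body": {"series": [0,0,-0.006,0,0,0,0,0,-0.006,0,0,0,0,0,0,0,0,0]}}

```text
time_s: 15.3
ee_pos: [519.3, 63.4, 29.8]
ee_rot: [180.0, 0.0, 171.0]
force: [-2.5, -0.8, 6.0]
gripper_width: 41.4
```

Call:
{"method": "arm_command", "body": {"series": [0,0,-0.005,0,0,0,0,0,0,0,0,0,0,0,0,0,0,0,0,0,0,0,0,0]}}

```text
time_s: 15.63
ee_pos: [519.4, 63.5, 29.7]
ee_rot: [180.0, 0.1, 171.0]
force: [-6.9, -0.3, 21.0]
gripper_width: 41.4
```

Call:
{"method": "arm_command", "body": {"series": [0,0,-0.002,0,0,0,0,0,0,0,0,0,0,0,0,0,0,0,0,0,0,0,0,0,0,0,0,0,0,0]}}

```text
time_s: 16.05
ee_pos: [519.4, 63.5, 29.7]
ee_rot: [180.0, 0.1, 171.0]
force: [-6.9, -1.2, 27.6]
gripper_width: 41.2
```

Run:
```python
from h import *
t=wshot('w8')
from workcell import grab_frame
S=grab_frame('side');cv2.imwrite('pics/s8.png',S['frame'][:,:,::-1]);cv2.imwrite('pics/s8c.png',cv2.resize(S['frame'][220:340,260:420,::-1],(800,600),interpolation=cv2.INTER_CUBIC))
T=grab_frame('top');cv2.imwrite('pics/t8.png',T['frame'][:,:,::-1])
```

```text
16.05 [519.43385528  63.4561458   29.73664743] [1.79974072e+02 7.84760262e-02 1.71007883e+02] [-6.85375184 -1.15635024 27.6269775 ] 41.2272089578684
```

View pics/s8.png

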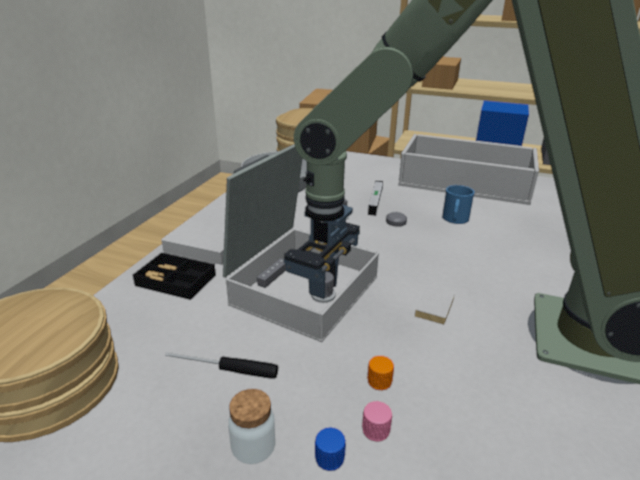

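View pics/s8c.png

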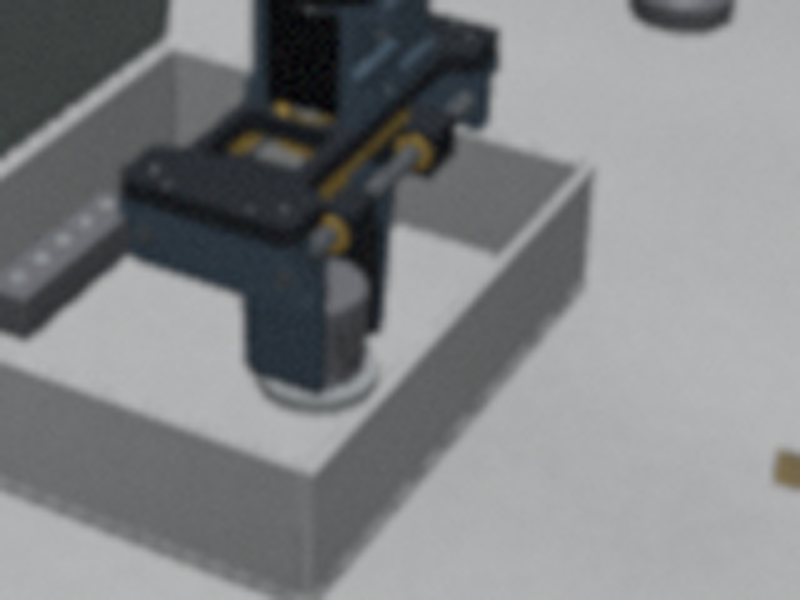

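View pics/w8.png

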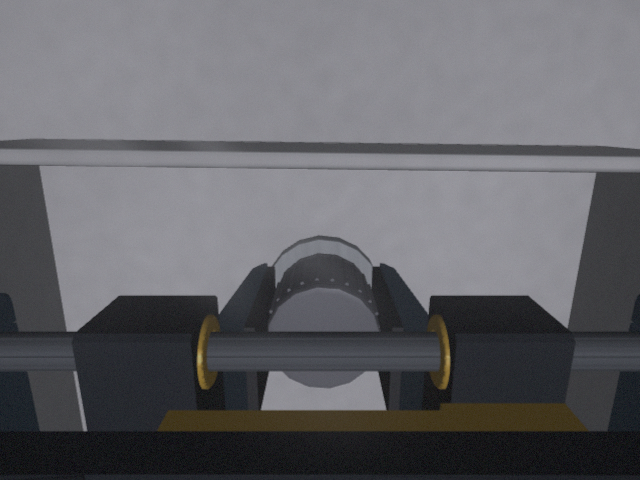

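View pics/t8.png

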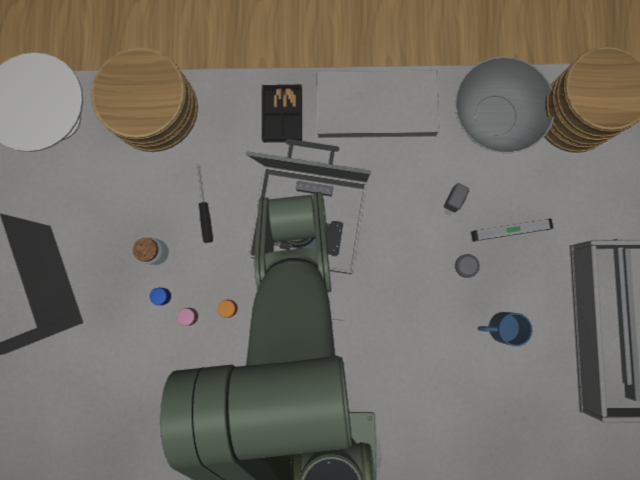

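The checks agree. The cap has not slipped in the jaws (same rows, 287–388), the measured TCP height of 29.7 mm puts the rim on the flange, the push is 27 N, and the lid is standing. Hand in.

Run:
```python
from workcell import env
s=env.state();print(s['time_s'],s['ee_pos'],s['force'],s['gripper_width'])
print(env.job_done())
```

```text
16.2 [519.43097144  63.44225453  29.73855157] [-8.11158565 -1.1536763  26.43339252] 41.54033274086638
the job is handed in; nothing more can be done
None
```

I raised the lid by its handle, released it and left it standing. I then gripped the tall grey cap and pressed it onto the stud. I handed in at 16.2 s with the gripper (grip set to 60 N) still pushing the cap down at about 26 N.

**Last checks**
- **Lid:** it stands at about 81° by arm position and about 81.5° from the camera views. Both are slightly over 80° and within the error of my hinge estimate. It looked unmoved in the last top and side pictures.
- **Cap:** the force rose and fell as the cap went down. It came to a hard stop with the TCP at 29.7 mm, which puts the rim at the flange height of 13 mm. The wrist view showed no slip in the jaws. The side view showed the rim on the flange, though a finger hides part of it.
- **Other objects:** the wide cap, screwdriver, tape measure, spirit level and jar looked unmoved in the last top picture.

**What disagreed**
- The top and side cameras differed by 5–8 mm in y. I placed the cap using the wrist view and the cap-to-stud offset, where the views agreed to about 1.5 mm.
- A steady sideways force of about 7–8 N remained on the pressed cap.

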